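Set the table for a signing

ROBOT

A 6-joint arm with a two-finger parallel gripper is mounted at the origin on the work surface. World frame = base frame: x ahead of the robot, y to its left, z up, the work surface at z = 0. Lengths are in mm, angles in degrees, forces in N, time in s.
With the tool pointing down it reaches from about 300 to 850 mm from the base axis. Payload 4.2 kg.
Tool frame: the origin (TCP) lies at the very end of the fingers, on their centre line; the grasp point (between the pads) lies 19 mm behind it (env.grasp_offset is the distance from the TCP to the grasp point, in mm); z points along the fingers, y is the line along which they close (so a half turn about z gives the same grasp; the last joint's range is limited). The gripper opens to 91 mm and grips with 3 to 60 N. Pads are 32 mm wide; open, the fingers measure 118 mm over their backs; the gripper's body (76 mm by 178 mm) begins 60 mm behind the grasp point.
Start: joints at [-1.146, 18.312, 89.639, -0, 72.044, -1.146], TCP at [575.016, 0, 213.976] pointing down, gripper open.
Joint ranges: [-177.97, 177.97], [-48.28, 115.42], [12.27, 149.76], [-77.06, 257.06], [2.81, 150.46], [-146.56, 146.56]. Speed limits (degrees/s): [147.25, 147.25, 180, 180, 180, 180].

INTERFACE

Orientations are given as [roll, pitch, yaw] about the fixed x, y, z axes, in that order (R = Rz(yaw) Ry(pitch) Rx(roll)).
In Python, from workcell import env gives the robot as it stands. The module is installed in compiled form; this text tells all that it offers.
- The arm moves only by the tool send_rows, never from a script. Its argument "motion" is a list of rows, each an object of numbers: "tx", "ty", "tz": the shift along the tool's x, y, z in units of 500 mm (1.0 is 500 mm); "rx", "ry", "rz": the turn, a rotation vector about the tool's x, y, z in units of 30 degrees (1.0 is 30 degrees); "gripper": the closure, from -1 (fully open) to 1 (shut). In form: [{"tx": .., "ty": .., "tz": .., "rx": .., "ry": .., "rz": .., "gripper": ..}, ...]. A call has 1 to 12 rows; each row shifts and turns the commanded pose from where the row before left it, along the tool's axes as they then stand; what a row does not reach is not made up. A row lasts 1/8 s, in which the tool goes at most 62.5 mm and 10.7 degrees, less where a joint would pass 70% of its speed; a pose out of reach is approached as far as the arm can. A call with a number of a shift or a turn outside -1 to 1 is refused whole. A call with a gripper value outside its range is refused whole. The fingers move at their own pace and stop on an object; "grip_force" is the grip in N (left out, the last holds). Time passes only in rows, so rows that do not move let the fingers close. It gives the time, the measured TCP pose, the force, the opening and the grip force at its end, in the units of the state.
- env.state(): the state, without advancing time (a new reading comes with each control period).
- env.grab_frame(name): name is "scene" or "side" or "wrist"; returns a dict with "frame" (480x640x3 uint8, red, green, blue), "vertical_fov" (degrees; the focal length in pixels is half the picture's height over the tangent of half this angle, whatever the lens; pixels are square), "cx", "cy" (the principal point, pixels), "k1" (the pictures are not rectified: a ray, as slopes to the right and down, at radius r is drawn at 1 + k1 r^2 times it, then the intrinsics apply), "rvec" (rotation vector, rad) and "tvec" (3), from world to camera coordinates, as OpenCV has them; the wrist camera has in their place "T_tool_cam" (4x4, takes a point from camera to tool coordinates, whose origin is the TCP and whose axes are the flange's). Camera axes: x right, y down, z forward; pixel columns grow to the right and rows downward; lengths in mm; the calibration is good to about 2 mm. A picture is of the moment at which its call begins: read the wrist's pose just before it. There is no depth.
- env.job_done(): hands the job in; it is judged then, once.
The state is a dict: "time_s": time; "qpos": joint angles; "qvel": joint speeds; "effort": joint torques, N m; "ee_pos": TCP position; "ee_rot": TCP orientation; "force": force on the tool from outside, world axes, zero at the start; "torque": the same for the moment, N m; "gripper_width": finger opening in mm; "gripper_force": force on a finger pad.
Only numpy, scipy, OpenCV 4.12 (cv2) and the standard library are available. Lean on these libraries where they do the work, as an engineer would, in place of code of your own. Each camera call takes 0.05 s, during which the arm holds its last target. There are 200 camera calls.

TASK

Set the table for a signing, seen from the robot's seat: lay the ink pad flat midway between the blue and the green folder, lengthwise like them and level with their middles, and stand the wooden stamp upright in the middle of its lid. Put the stapler behind the green folder (on the side away from the robot), parallel to its far edge, and the paper-clip tub upright behind the blue folder, each centred on its folder and about 3 cm clear of it; lay the pen lengthwise on the middle of the blue folder. Let go of everything, and do not shift the mug, the tape dispenser or the orange date stamp.

Things in the scene. Friction and masses are not known exactly. Their poses are not given: they have to be found in the camera images.
- blue_folder: The blue hard-cover signature folder lying flat, 216 mm long (its x) by 156 mm wide (its y) by 12 mm thick, steel corner caps and a white stripe along one long side; fixed to the table. Origin: centre of its underside, on the table. x runs along its long side and points away from the robot (within about 10 degrees), y across it, to the robot's left. It may lie on the left or the right of the green one.
- green_folder: The green hard-cover signature folder lying flat, 216 mm long (its x) by 156 mm wide (its y) by 12 mm thick, steel corner caps and a white stripe along one long side; fixed to the table. Origin: centre of its underside, on the table. x runs along its long side and points away from the robot (within about 10 degrees), y across it, to the robot's left. The gap between the two folders is about 175 mm wide.
- ink_pad_center (a point): Ink pad: a shut flat tin, black with a dark red lid, 104 mm long (x) by 58 mm wide (y) by 18 mm high, about 110 g. The point is its centre, 9 mm above its underside; z up. Grip it across the 58 mm.
- wood_stamp_center (a point): Wooden rubber stamp standing upright: a wood mount 60 mm (x) by 38 mm (y) and 22 mm high on a black rubber foot, with a dark turned wood handle, 26 to 27 mm thick between 46 and 72 mm above the underside; 84 mm high in all, about 90 g. The point is its centre, 42 mm above its underside, on the handle's axis; z up. Grip it by the handle.
- stapler_center (a point): Black desk stapler standing on its base, 134 mm long (x, hinge at -x) by 52 mm high, about 240 g; base plate 36 mm wide and 8 mm high, the body above it 30 to 34 mm wide (y) over its middle. The point is its centre, 26 mm above its underside; z up.
- clip_tub_center (a point): Paper-clip tub: upright white drum with a blue band, a black sloped top and steel clips on it, 56 mm in diameter and 62 mm high, straight-sided up to 50 mm, about 120 g. The point is its centre, 31 mm above its underside; z up.
- pen_center (a point): Signing pen lying down: black eight-sided barrel 12 mm thick with brass ends and clip, 140 mm long (x, nib at +x), about 30 g. The point is its centre, on its axis, 6 mm above what it lies on. It does not roll by itself.
- mug_center (a point): White coffee mug (bystander), 80 mm in diameter, 95 mm high, with a handle at its +y side; the point is 47.5 mm up on its axis. Stays where it is.
- tape_dispenser_center (a point): Grey tape dispenser (bystander), 135 mm (x) by 56 mm (y), 82 mm high; the point is 35 mm above the middle of its underside. Stays where it is.
- date_stamp_center (a point): Self-inking date stamp with a square orange plastic cap on a black frame (bystander, not the stamp to be used), 58 mm (x) by 42 mm (y), 83 mm high; the point is 41 mm up at its middle. Stays where it is. Apart from the things listed, nothing on the table in front of the robot is taller than 120 mm.

How it is judged (in metres and radians):
At the end, for the whole second after the job is handed in: Pad flat midway (18 mm), level (25 mm), parallel (0.22 rad); stamp upright on it, 12 mm off at most. Stapler 14-49 mm behind green, within 25 mm, 0.2 rad; tub 13-48 mm behind blue, within 20 mm; pen on blue's middle, 25 x 20 mm, 0.2 rad. All released, at rest; bystanders within 20 mm (horizontal distance between ink_pad_center and blue_folder between 0.147 and 0.183 m and x of ink_pad_center in the frame of blue_folder between -0.025 and 0.025 m and angle between the x axis of ink_pad_center and the x axis of blue_folder, either way round below 0.22 rad and horizontal distance between ink_pad_center and green_folder between 0.147 and 0.183 m and x of ink_pad_center in the frame of green_folder between -0.025 and 0.025 m and angle between the x axis of ink_pad_center and the x axis of green_folder, either way round below 0.22 rad and height (world z) of ink_pad_center between 0.005 and 0.013 m and angle between each of ink_pad_center, wood_stamp_center, stapler_center, clip_tub_center's own z axis and vertical below 0.1 rad and horizontal distance between wood_stamp_center and ink_pad_center below 0.012 m and z of wood_stamp_center in the frame of ink_pad_center between 0.046 and 0.055 m and x of stapler_center in the frame of green_folder between 0.14 and 0.175 m and y of stapler_center in the frame of green_folder between -0.025 and 0.025 m and angle between the x axis of stapler_center and the y axis of green_folder, either way round below 0.2 rad and height (world z) of stapler_center below 0.032 m and x of clip_tub_center in the frame of blue_folder between 0.149 and 0.184 m and y of clip_tub_center in the frame of blue_folder between -0.02 and 0.02 m and height (world z) of clip_tub_center below 0.036 m and x of pen_center in the frame of blue_folder between -0.025 and 0.025 m and y of pen_center in the frame of blue_folder between -0.02 and 0.02 m and angle between the x axis of pen_center and the x axis of blue_folder, either way round below 0.2 rad and z of pen_center in the frame of blue_folder between 0.014 and 0.022 m and linear speed of each of ink_pad, wood_stamp, stapler, clip_tub, pen below 0.02 m/s); the robot touches nothing.
It fails at once if The mug is shoved or knocked over (moved more than 20 mm) (distance of mug_center from where it was at the start of the episode above 0.02 m).
It fails at once if The tape dispenser is shoved or knocked over (moved more than 20 mm) (distance of tape_dispenser_center from where it was at the start of the episode above 0.02 m).
It fails at once if The orange date stamp is shoved or knocked over (moved more than 20 mm) (distance of date_stamp_center from where it was at the start of the episode above 0.02 m).
It also fails if it takes over 136 s, if anything falls off the work surface, if the arm or the gripper's body presses on something with over 40 N, if the wrist force passes 120 N, or if a joint passes its speed limit or range.

## Working session

There is one attempt and no reset: what is moved stays moved. The work goes in short steps, Python scripts to look and compute and a tool call to move; the robot and the scene stay as the last step left them, time stands still between calls to the robot, and variables do not carry over. Pictures are saved under pics/ and viewed, at most 14 in all, crops included, and the job is handed in when it is done.

Besides the shell and the picture viewer there is one more tool, called by a JSON object that holds its "fn" and its "kwargs". send_rows: Moves the arm, as the interface text tells. Shifts and turns lie within -1 to 1; 1 stands for 500 mm of shift or 30 degrees of turn. Its arguments: {"type":"object","properties":{"motion":{"type":"array"},"grip_force":{"type":"number"}},"required":["motion"]}

```bash
mkdir -p pics; cat > h.py <<'E'
import numpy as np, cv2, json, sys
from workcell import env
from scipy.spatial.transform import Rotation as R
def grab(name, fn=None):
    s=env.state(); g=env.grab_frame(name)
    f=240/np.tan(np.radians(g["vertical_fov"])/2)
    d=dict(f=f,cx=g["cx"],cy=g["cy"],k1=g["k1"])
    if name=="wrist":
        T=np.eye(4);T[:3,:3]=R.from_euler("xyz",s["ee_rot"],degrees=True).as_matrix();T[:3,3]=s["ee_pos"]
        W=T@np.array(g["T_tool_cam"])
    else:
        W=np.eye(4);Rm=cv2.Rodrigues(np.array(g["rvec"],float))[0];W[:3,:3]=Rm.T;W[:3,3]=-Rm.T@np.array(g["tvec"]).ravel()
    d["W"]=W.tolist()
    if fn:
        cv2.imwrite(f"pics/{fn}.png",cv2.cvtColor(g["frame"],cv2.COLOR_RGB2BGR)); json.dump(d,open(f"pics/{fn}.json","w"))
    return g["frame"],d
def px2w(d,u,v,z):
    W=np.array(d["W"]);x=(u-d["cx"])/d["f"];y=(v-d["cy"])/d["f"]
    rd=np.hypot(x,y);r=rd
    for _ in range(30): r=rd/(1+d["k1"]*r*r)
    s=r/rd if rd>0 else 1
    a=W[:3,:3]@np.array([x*s,y*s,1]);o=W[:3,3]
    return (o+a*(z-o[2])/a[2]).round(1)
def w2px(d,p):
    W=np.array(d["W"]);c=W[:3,:3].T@(np.array(p,float)-W[:3,3]);x,y=c[:2]/c[2]
    k=1+d["k1"]*(x*x+y*y);return (d["f"]*k*x+d["cx"],d["f"]*k*y+d["cy"])
def load(fn): return json.load(open(f"pics/{fn}.json"))
E
python3 - <<'E'
from h import *
print(env.state())
for n in("scene","side","wrist"):
    f,d=grab(n,n+"0"); print(n,d)
E
```

```text
{'time_s': 0.0, 'qpos': array([-1.14298272e+00,  1.83511214e+01,  8.97080564e+01,  2.47246968e-03,
        7.20411920e+01, -1.14579001e+00]), 'qvel': array([-0.03357128, -0.00048756,  0.01723231,  0.05500255, -0.03759385,
       -0.07671793]), 'effort': array([-5.01459035e-04, -4.12465632e+01, -2.31973493e+01,  7.28826877e-02,
        4.58198413e-02, -1.41870069e-04]), 'ee_pos': array([5.74494647e+02, 5.40642809e-02, 2.13114289e+02]), 'ee_rot': array([-1.79899697e+02, -4.35724048e-03,  9.00020391e+01]), 'force': array([-0.13329271,  0.18903554,  1.10605031]), 'torque': array([-0.00044451,  0.05444547,  0.01743892]), 'gripper_force': 0.0, 'gripper_width': 91.1466747812054}
scene {'f': np.float64(465.08099236589715), 'cx': 322.3955170999881, 'cy': 238.03806958281052, 'k1': -0.08886032799358312, 'W': [[0.7327278048057982, 0.5699255912848437, -0.37188006731081713, 1001.3018710252094], [0.6804967965446621, -0.6183120190201339, 0.3932103216189758, -364.2006969511993], [-0.005837290204296325, -0.5411793302906782, -0.840886947519822, 1031.924154108635], [0.0, 0.0, 0.0, 1.0]]}
side {'f': np.float64(588.7961691392926), 'cx': 319.9833849646674, 'cy': 249.8563507861822, 'k1': -0.005890894414747354, 'W': [[-0.9532871401789567, -0.2052585763433119, 0.22161350411683617, 212.62106834264006], [-0.3012183549545221, 0.5910464258405964, -0.7482857910848953, 1298.5991546554492], [0.022608206649748205, -0.7800852769656487, -0.6252646077090156, 1069.1681311390535], [0.0, 0.0, 0.0, 1.0]]}
wrist {'f': np.float64(356.1948891302823), 'cx': 323.5011731721184, 'cy': 238.63031321317345, 'k1': -0.017376322246660213, 'W': [[0.9999980069930142, 0.0005916501594724111, -0.0019068193642174892, 575.6802162170874], [9.069388862505448e-06, -0.9564176712102446, -0.2920021200514093, 83.17413174848193], [-0.001996478836638233, 0.2920015207954579, -0.9564157704290502, 383.90069430679694], [0.0, 0.0, 0.0, 1.0]]}
```

View scene.

View pics/scene0.png

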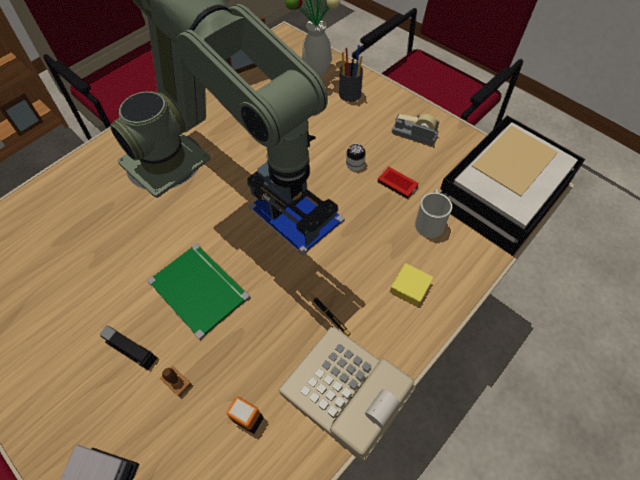

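View pics/side0.png

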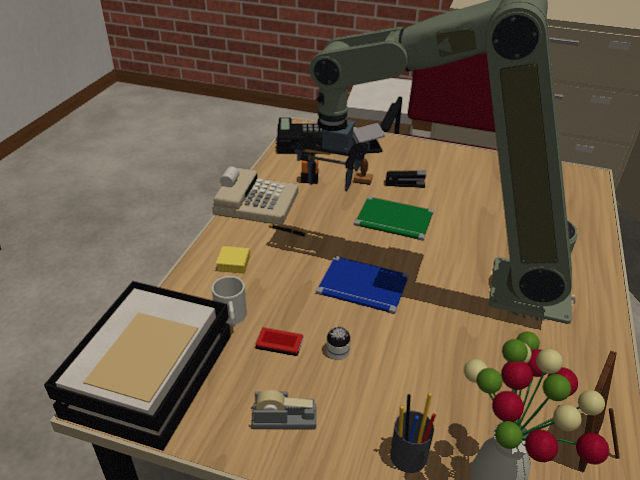

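The scene view shows the stapler (128,346), wooden stamp (172,380), date stamp (245,414), pen (330,315), tub (356,157), pad (398,181), mug (433,215), tape (416,127), green folder (199,291), and blue folder partly under the gripper. The side view shows both folders clear: green (395,217), blue (362,284).

```bash
python3 - <<'E'
from h import *
def seg(fn,lo,hi,z,roi=None):
    im=cv2.imread(f"pics/{fn}.png");d=load(fn);h=cv2.cvtColor(im,cv2.COLOR_BGR2HSV)
    m=cv2.inRange(h,lo,hi)
    if roi: 
        k=np.zeros_like(m);k[roi[1]:roi[3],roi[0]:roi[2]]=1;m*=k
    m=cv2.morphologyEx(m,cv2.MORPH_OPEN,np.ones((3,3)))
    m=cv2.morphologyEx(m,cv2.MORPH_CLOSE,np.ones((9,9)))
    c=max(cv2.findContours(m,0,1)[0],key=cv2.contourArea).reshape(-1,2)
    w=np.array([px2w(d,u,v,z)[:2] for u,v in c],np.float32)
    return cv2.minAreaRect(w)
print("g side",seg("side0",(45,80,30),(85,255,255),12,(300,150,450,260)))
print("g scene",seg("scene0",(45,80,30),(85,255,255),12,(120,200,260,360)))
print("b side",seg("side0",(105,100,30),(130,255,255),12,(300,240,420,330)))
d=load("scene0")
for n,u,v,z in[("stapler a",106,333,45),("stapler b",150,362,30),("stamp top",171,370,80),("date top",244,411,83),("pen a",315,299,6),("pen b",348,331,6),("tub top",356,149,55),("pad",399,181,18),("mugtop",435,203,95),("tape",415,128,35)]:
    print(n,px2w(d,u,v,z))
d=load("side0")
for n,u,v,z in[("stapler a",388,177,45),("stapler b",424,176,30),("stamp",362,165,75),("date",310,165,60),("pen a",270,226,6),("pen b",305,234,6),("tub",339,336,55),("pad",280,341,18),("mug",229,287,95),("tape",283,408,35),("yellow",234,256,20),("green",395,217,12)]:
    print(n,px2w(d,u,v,z))
E
```

```text
g side ((419.6903991699219, -197.47238159179688), (163.81130981445312, 213.39312744140625), 88.32389068603516)
g scene ((423.4712829589844, -203.04849243164062), (153.22988891601562, 215.84620666503906), 88.25796508789062)
b side ((435.35382080078125, 131.3910675048828), (162.8016815185547, 214.76002502441406), 87.81304168701172)
stapler a [ 376.8 -427.1   45. ]
stapler b [ 499.3 -396.8   30. ]
stamp top [ 570.8 -374.4   80. ]
date top [ 745.  -324.9   83. ]
pen a [653.9 -25.3   6. ]
pen b [766.9 -32.9   6. ]
tub top [433.9 379.6  55. ]
pad [581.6 396.8  18. ]
mugtop [724.6 344.1  95. ]
tape [496.9 583.2  35. ]
stapler a [ 479.1 -368.2   45. ]
stapler b [ 369.3 -440.    30. ]
stamp [ 568.8 -364.1   75. ]
date [ 738.4 -330.3   60. ]
pen a [767.5 -34.3   6. ]
pen b [654.5 -31.2   6. ]
tub [433.4 376.6  55. ]
pad [570.6 403.9  18. ]
mug [724.1 343.9  95. ]
tape [492.5 593.1  35. ]
yellow [803.7 148.2  20. ]
green [ 416.4 -198.4   12. ]
```

{"fn": "send_rows", "kwargs": {"motion": [{"tx": 0.1, "ty": -0.014, "tz": -0.05}, {"tx": 0.1, "ty": -0.014, "tz": -0.05}, {"tx": 0.1, "ty": -0.014}, {"tx": 0.1, "ty": -0.014}, {"tx": 0.1, "ty": -0.014}, {"tx": 0.1, "ty": -0.014}, {"tx": 0.1, "ty": -0.014}, {"tx": 0.07, "ty": -0.014}, {}, {}]}}

```text
invalid input at $.motion[0]: expected keys tx, ty, tz, rx, ry, rz, gripper
```

```bash
python3 - <<'E'
from h import *
grab("wrist","w1")
E
```

```text
(no output)
```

View pics/w1.png

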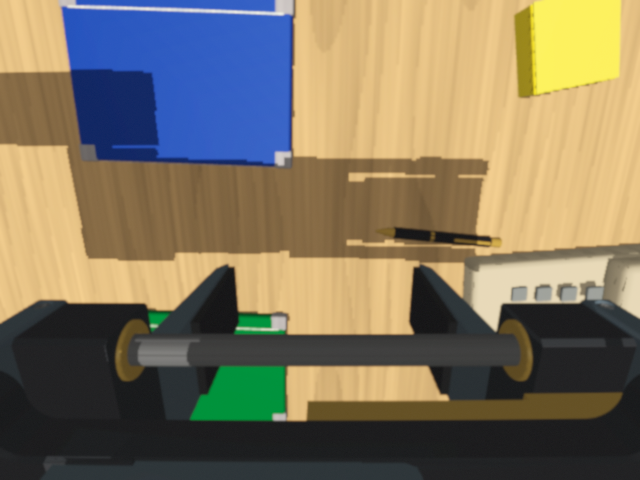

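View pics/wrist0.png

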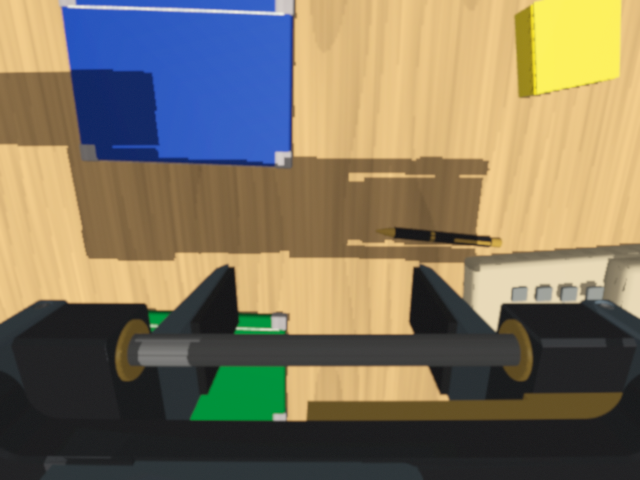

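Wrist view (taken before any move): pen nib (378,231), tail (500,241); blue folder's far-edge corners (292,164) and (293,12); phone corner near pen tail. All keys are needed per row.

{"fn": "send_rows", "kwargs": {"motion": [{"tx": 0.1, "ty": -0.014, "tz": -0.05, "rx": 0, "ry": 0, "rz": 0, "gripper": -1}, {"tx": 0.1, "ty": -0.014, "tz": -0.05, "rx": 0, "ry": 0, "rz": 0, "gripper": -1}, {"tx": 0.1, "ty": -0.014, "tz": 0, "rx": 0, "ry": 0, "rz": 0, "gripper": -1}, {"tx": 0.1, "ty": -0.014, "tz": 0, "rx": 0, "ry": 0, "rz": 0, "gripper": -1}, {"tx": 0.1, "ty": -0.014, "tz": 0, "rx": 0, "ry": 0, "rz": 0, "gripper": -1}, {"tx": 0.1, "ty": -0.014, "tz": 0, "rx": 0, "ry": 0, "rz": 0, "gripper": -1}, {"tx": 0.1, "ty": -0.014, "tz": 0, "rx": 0, "ry": 0, "rz": 0, "gripper": -1}, {"tx": 0.07, "ty": -0.014, "tz": 0, "rx": 0, "ry": 0, "rz": 0, "gripper": -1}, {"tx": 0, "ty": 0, "tz": 0, "rx": 0, "ry": 0, "rz": 0, "gripper": -1}, {"tx": 0, "ty": 0, "tz": 0, "rx": 0, "ry": 0, "rz": 0, "gripper": -1}]}}

```text
time_s: 1.45
ee_pos: [519.0, 384.4, 263.6]
ee_rot: [-180.0, 0.1, 90.0]
force: [0.6, -0.3, -0.8]
gripper_width: 91.2
gripper_force: 0.0
```

```bash
python3 - <<'E'
from h import *
grab("wrist","w2")
d=load("wrist0")
for p in [(378,231,6),(500,241,6),(292,164,12),(293,12,12),(80,158,12),(463,255,20),(286,418,12),(286,317,12)]: print(p,px2w(d,*p))
s=env.state();print(s["ee_pos"],s["ee_rot"],s["qpos"],s["time_s"])
E
```

```text
(378, 231, 6) [635.  -23.4   6. ]
(500, 241, 6) [771.8 -34.8   6. ]
(292, 164, 12) [542.6  49.8  12. ]
(293, 12, 12) [546.9 187.6  12. ]
(80, 158, 12) [323.8  56.4  12. ]
(463, 255, 20) [726.4 -46.4  20. ]
(286, 418, 12) [ 526.3 -273.7   12. ]
(286, 317, 12) [ 531.  -126.4   12. ]
[519.19950116 384.01533489 263.86098721] [-1.79994802e+02  4.46036163e-02  8.99562670e+01] [ 3.54846593e+01  2.35532352e+01  7.44864878e+01 -3.36067626e-02
  8.19904283e+01  3.55330857e+01] 1.5
```

View pics/w2.png

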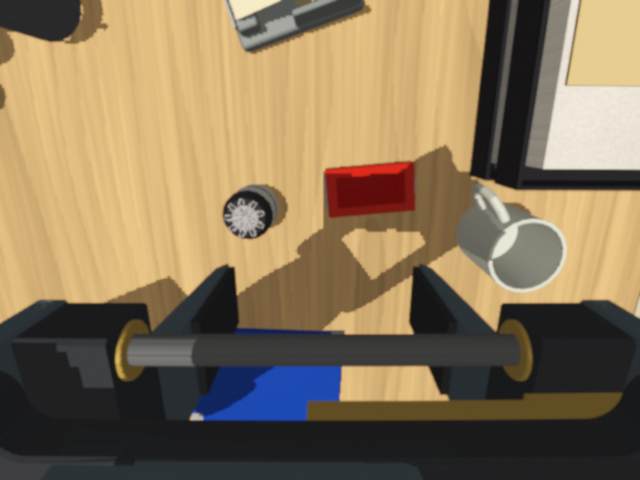

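```bash
cat >> h.py <<'E'
def rect(fn,m,z):
    d=load(fn);c=max(cv2.findContours(m,0,1)[0],key=cv2.contourArea).reshape(-1,2)
    w=np.array([px2w(d,u,v,z)[:2] for u,v in c],np.float32); return cv2.minAreaRect(w)
E
python3 - <<'E'
from h import *
im=cv2.imread("pics/w2.png");h=cv2.cvtColor(im,cv2.COLOR_BGR2HSV)
m=cv2.inRange(h,(0,150,60),(8,255,255))|cv2.inRange(h,(172,150,60),(180,255,255))
print(rect("w2",m,18)); d=load("w2")
for p in [(325,171,18),(413,162,18),(414,209,18),(329,216,18),(245,218,58),(248,213,50),(516,253,95)]: print(p,px2w(d,*p))
E
```

```text
((574.7256469726562, 400.4049377441406), (102.9217529296875, 58.00722885131836), 5.213277339935303)
(325, 171, 18) [521.4 421.9  18. ]
(413, 162, 18) [622.4 432.2  18. ]
(414, 209, 18) [627.6 377.2  18. ]
(329, 216, 18) [526.2 368.5  18. ]
(245, 218, 58) [434.4 375.8  58. ]
(248, 213, 50) [436.2 379.6  50. ]
(516, 253, 95) [714.8 348.6  95. ]
```

Wrist view: pad at (370,188) → centre (575,400), 103×58, yaw 5.2°; tub at (247,213) → (436,379); mug (516,253). Sizes match.

{"fn": "send_rows", "kwargs": {"motion": [{"tx": 0.016, "ty": 0.056, "tz": 0, "rx": 0, "ry": 0, "rz": 0, "gripper": -1}, {"tx": 0.016, "ty": 0.056, "tz": 0, "rx": 0, "ry": 0, "rz": 0, "gripper": -1}, {"tx": 0, "ty": 0, "tz": 0.045, "rx": 0, "ry": 0, "rz": 0.353, "gripper": -1}, {"tx": 0, "ty": 0, "tz": 0.045, "rx": 0, "ry": 0, "rz": 0.353, "gripper": -1}, {"tx": 0, "ty": 0, "tz": 0.045, "rx": 0, "ry": 0, "rz": 0.353, "gripper": -1}, {"tx": 0, "ty": 0, "tz": 0.045, "rx": 0, "ry": 0, "rz": 0.353, "gripper": -1}, {"tx": 0, "ty": 0, "tz": 0.045, "rx": 0, "ry": 0, "rz": 0.353, "gripper": -1}, {"tx": 0, "ty": 0, "tz": 0.045, "rx": 0, "ry": 0, "rz": 0.353, "gripper": -1}, {"tx": 0, "ty": 0, "tz": 0.045, "rx": 0, "ry": 0, "rz": 0.353, "gripper": -1}, {"tx": 0, "ty": 0, "tz": 0.045, "rx": 0, "ry": 0, "rz": 0.353, "gripper": -1}, {"tx": 0, "ty": 0, "tz": 0, "rx": 0, "ry": 0, "rz": 0, "gripper": -1}, {"tx": 0, "ty": 0, "tz": 0, "rx": 0, "ry": 0, "rz": 0, "gripper": -1}]}}

```text
time_s: 3.0
ee_pos: [575.9, 400.6, 85.1]
ee_rot: [-180.0, -0.1, 5.4]
force: [0.1, -0.6, 0.7]
gripper_width: 91.3
gripper_force: 0.0
```

{"fn": "send_rows", "kwargs": {"motion": [{"tx": 0, "ty": 0, "tz": 0.06, "rx": 0, "ry": 0, "rz": 0, "gripper": -1}, {"tx": 0, "ty": 0, "tz": 0.06, "rx": 0, "ry": 0, "rz": 0, "gripper": -1}, {"tx": 0, "ty": 0, "tz": 0.03, "rx": 0, "ry": 0, "rz": 0, "gripper": -1}, {"tx": 0, "ty": 0, "tz": 0.01, "rx": 0, "ry": 0, "rz": 0, "gripper": -1}, {"tx": 0, "ty": 0, "tz": 0, "rx": 0, "ry": 0, "rz": 0, "gripper": 1}, {"tx": 0, "ty": 0, "tz": 0, "rx": 0, "ry": 0, "rz": 0, "gripper": 1}, {"tx": 0, "ty": 0, "tz": 0, "rx": 0, "ry": 0, "rz": 0, "gripper": 1}, {"tx": 0, "ty": 0, "tz": 0, "rx": 0, "ry": 0, "rz": 0, "gripper": 1}, {"tx": 0, "ty": 0, "tz": 0, "rx": 0, "ry": 0, "rz": 0, "gripper": 1}, {"tx": 0, "ty": 0, "tz": 0, "rx": 0, "ry": 0, "rz": 0, "gripper": 1}], "grip_force": 20}}

```text
time_s: 4.25
ee_pos: [575.3, 401.0, 4.7]
ee_rot: [-180.0, -0.1, 5.3]
force: [-0.7, -1.1, 5.4]
gripper_width: 58.2
gripper_force: 20.0
```

{"fn": "send_rows", "kwargs": {"motion": [{"tx": 0, "ty": 0, "tz": -0.04, "rx": 0, "ry": 0, "rz": 0, "gripper": 1}, {"tx": 0, "ty": 0, "tz": -0.08, "rx": 0, "ry": 0, "rz": 0, "gripper": 1}, {"tx": -0.0464, "ty": 0.105, "tz": -0.04, "rx": 0, "ry": 0, "rz": 0, "gripper": 1}, {"tx": -0.0464, "ty": 0.105, "tz": 0, "rx": 0, "ry": 0, "rz": 0, "gripper": 1}, {"tx": -0.0464, "ty": 0.105, "tz": 0, "rx": 0, "ry": 0, "rz": 0, "gripper": 1}, {"tx": -0.0464, "ty": 0.105, "tz": 0, "rx": 0, "ry": 0, "rz": 0, "gripper": 1}, {"tx": -0.0464, "ty": 0.105, "tz": 0, "rx": 0, "ry": 0, "rz": 0, "gripper": 1}, {"tx": -0.0464, "ty": 0.105, "tz": 0, "rx": 0, "ry": 0, "rz": 0, "gripper": 1}, {"tx": -0.0464, "ty": 0.105, "tz": 0, "rx": 0, "ry": 0, "rz": 0, "gripper": 1}, {"tx": -0.0464, "ty": 0.105, "tz": 0, "rx": 0, "ry": 0, "rz": 0, "gripper": 1}, {"tx": 0, "ty": 0, "tz": 0, "rx": 0, "ry": 0, "rz": 0.243, "gripper": 1}, {"tx": 0, "ty": 0, "tz": 0, "rx": 0, "ry": 0, "rz": 0, "gripper": 1}]}}

```text
time_s: 5.75
ee_pos: [429.2, -34.8, 84.8]
ee_rot: [-180.0, -0.1, -2.0]
force: [0.4, -0.2, -0.3]
gripper_width: 57.9
gripper_force: 20.0
```

```bash
python3 - <<'E'
from h import *
print(env.state()["ee_pos"],env.state()["ee_rot"],env.state()["gripper_width"])
grab("wrist","w3");grab("scene","scene3")
im=cv2.imread("pics/scene3.png");h=cv2.cvtColor(im,cv2.COLOR_BGR2HSV)
m=cv2.inRange(h,(100,100,30),(130,255,255));m=cv2.morphologyEx(m,cv2.MORPH_CLOSE,np.ones((9,9)));print(rect("scene3",m,12))
E
```

```text
[429.17437589 -34.8371938   84.75367023] [-1.79989453e+02 -9.52290502e-02 -2.02907333e+00] 57.8712085770788
((438.2310485839844, 114.47282409667969), (174.98348999023438, 218.64329528808594), 87.96949768066406)
```

View pics/w3.png

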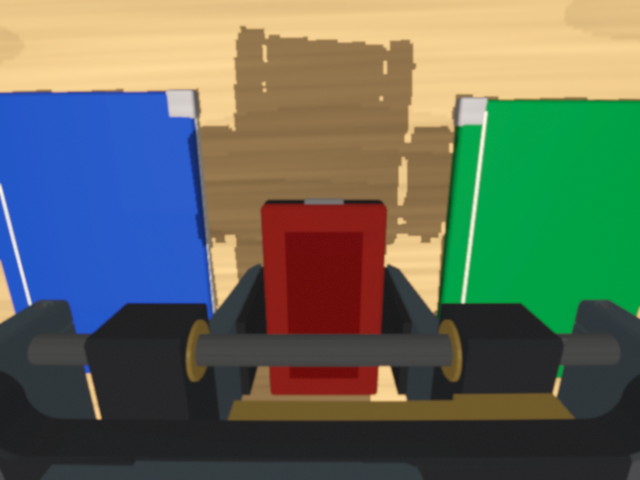

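Wrist view: pad held straight (324,300) between folder corners blue (199,91) and green (456,97).

```bash
python3 - <<'E'
from h import *
d=load("w3")
for p in [(199,91),(456,97),(213,305),(441,300)]: print(p,px2w(d,*p,12))
E
```

```text
(199, 91) [539.9  40.8  12. ]
(456, 97) [ 530.5 -123.2   12. ]
(213, 305) [389.1  50.7  12. ]
(441, 300) [ 387.2 -122.1   12. ]
```

{"fn": "send_rows", "kwargs": {"motion": [{"tx": 0, "ty": 0, "tz": 0.08, "rx": 0, "ry": 0, "rz": 0, "gripper": 1}, {"tx": 0, "ty": 0, "tz": 0.06, "rx": 0, "ry": 0, "rz": 0, "gripper": 1}, {"tx": 0, "ty": 0, "tz": 0, "rx": 0, "ry": 0, "rz": 0, "gripper": 1}]}}

```text
time_s: 6.22
ee_pos: [427.5, -33.3, 12.6]
ee_rot: [-180.0, 0.3, -1.8]
force: [0.4, 0.4, -1.2]
gripper_width: 58.1
gripper_force: 20.0
```

{"fn": "send_rows", "kwargs": {"motion": [{"tx": 0, "ty": 0.002, "tz": 0.01, "rx": 0, "ry": 0, "rz": 0, "gripper": 1}, {"tx": 0, "ty": 0.002, "tz": 0.005, "rx": 0, "ry": 0, "rz": 0, "gripper": 1}, {"tx": 0, "ty": 0, "tz": 0, "rx": 0, "ry": 0, "rz": 0, "gripper": 1}, {"tx": 0, "ty": 0, "tz": 0, "rx": 0, "ry": 0, "rz": 0, "gripper": -1}, {"tx": 0, "ty": 0, "tz": 0, "rx": 0, "ry": 0, "rz": 0, "gripper": -1}, {"tx": 0, "ty": 0, "tz": 0, "rx": 0, "ry": 0, "rz": 0, "gripper": -1}, {"tx": 0, "ty": 0, "tz": 0, "rx": 0, "ry": 0, "rz": 0, "gripper": -1}]}}

```text
time_s: 7.1
ee_pos: [428.8, -36.3, 6.5]
ee_rot: [180.0, -0.0, -2.0]
force: [-0.5, 0.6, -0.5]
gripper_width: 90.5
gripper_force: 0.0
```

{"fn": "send_rows", "kwargs": {"motion": [{"tx": 0, "ty": 0, "tz": -0.06, "rx": 0, "ry": 0, "rz": 0, "gripper": -1}, {"tx": 0, "ty": 0, "tz": -0.12, "rx": 0, "ry": 0, "rz": 0, "gripper": -1}, {"tx": 0, "ty": 0, "tz": -0.12, "rx": 0, "ry": 0, "rz": 0, "gripper": -1}, {"tx": 0, "ty": 0, "tz": -0.12, "rx": 0, "ry": 0, "rz": 0, "gripper": -1}, {"tx": 0.027, "ty": 0.0975, "tz": -0.03, "rx": 0, "ry": 0, "rz": 0, "gripper": -1}, {"tx": 0.027, "ty": 0.0975, "tz": -0.03, "rx": 0, "ry": 0, "rz": 0, "gripper": -1}, {"tx": 0.027, "ty": 0.0975, "tz": -0.03, "rx": 0, "ry": 0, "rz": 0, "gripper": -1}, {"tx": 0.027, "ty": 0.0975, "tz": 0, "rx": 0, "ry": 0, "rz": 0, "gripper": -1}, {"tx": 0.027, "ty": 0.0975, "tz": 0, "rx": 0, "ry": 0, "rz": 0, "gripper": -1}, {"tx": 0.027, "ty": 0.0975, "tz": 0, "rx": 0, "ry": 0, "rz": 0, "gripper": -1}, {"tx": 0, "ty": 0, "tz": 0, "rx": 0, "ry": 0, "rz": 0, "gripper": -1}, {"tx": 0, "ty": 0, "tz": 0, "rx": 0, "ry": 0, "rz": 0, "gripper": -1}]}}

```text
time_s: 8.6
ee_pos: [499.1, -330.8, 261.0]
ee_rot: [-179.9, 0.1, -2.0]
force: [0.8, 1.3, -0.7]
gripper_width: 90.9
gripper_force: 0.0
```

```bash
python3 - <<'E'
from h import *
print(env.state()["ee_pos"],env.state()["ee_rot"])
grab("wrist","w4");grab("scene","scene4");grab("side","side4")
for fn in("scene4","side4"):
    im=cv2.imread(f"pics/{fn}.png");h=cv2.cvtColor(im,cv2.COLOR_BGR2HSV)
    m=cv2.inRange(h,(0,170,60),(6,255,255))|cv2.inRange(h,(172,170,60),(180,255,255))
    b=np.zeros_like(m);u,v=map(int,w2px(load(fn),(429,-35,18)));b[v-50:v+50,u-50:u+50]=1
    print(fn,rect(fn,m*b,18))
    m=cv2.inRange(h,(105,100,30),(130,255,255));m=cv2.morphologyEx(m,cv2.MORPH_CLOSE,np.ones((9,9)));print(rect(fn,m,12))
    m=cv2.inRange(h,(45,80,30),(85,255,255));b[:]=0;u,v=map(int,w2px(load(fn),(421,-200,12)));b[v-70:v+70,u-70:u+70]=1;m=cv2.morphologyEx(m*b,cv2.MORPH_CLOSE,np.ones((9,9)));print(rect(fn,m,12))
E
```

```text
[ 499.05557706 -330.8332581   260.97479177] [-1.79922076e+02  6.00883983e-02 -2.02412002e+00]
scene4 ((432.34307861328125, -38.81226348876953), (58.264678955078125, 103.66881561279297), 88.1323013305664)
((440.5892333984375, 124.89398193359375), (153.82040405273438, 214.85890197753906), 87.6220703125)
((423.9165954589844, -203.01553344726562), (153.34902954101562, 215.7709503173828), 88.2816390991211)
side4 ((428.76287841796875, -35.15311813354492), (61.47654724121094, 101.06922149658203), 88.22726440429688)
((435.6993103027344, 130.622314453125), (164.0684356689453, 214.02732849121094), 87.73204803466797)
((420.52117919921875, -197.57937622070312), (163.64598083496094, 215.99050903320312), 88.32389068603516)
```

View pics/w4.png

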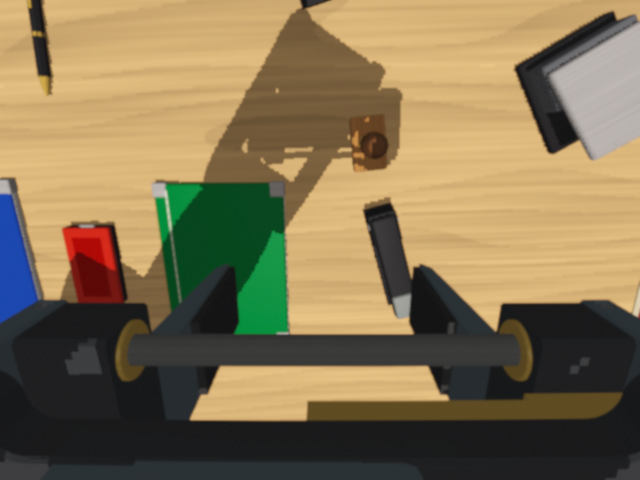

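```bash
python3 - <<'E'
from h import *
d=load("w4")
for n,p in dict(h1=(375,144,84),h2=(375,146,72),m1=(350,116,24),m2=(384,114,24),m3=(387,168,24),m4=(354,171,24),s1=(365,210,45),s2=(391,203,45),s3=(410,313,45),s4=(394,317,45),e1=(378,207,48),e2=(402,312,48)).items(): print(n,px2w(d,*p))
im=cv2.imread("pics/w4.png");cv2.imwrite("pics/w4c.png",cv2.resize(im[95:335,300:460],None,fx=2.5,fy=2.5,interpolation=cv2.INTER_CUBIC))
E
```

```text
h1 [ 568.3 -381.6   84. ]
h2 [ 565.8 -383.2   72. ]
m1 [ 596.1 -362.5   24. ]
m2 [ 596.9 -399.4   24. ]
m3 [ 538.9 -403.5   24. ]
m4 [ 536.9 -366.2   24. ]
s1 [ 496.1 -376.3   45. ]
s2 [ 503. -405.   45.]
s3 [ 366.4 -430.9   45. ]
s4 [ 361.6 -411.5   45. ]
e1 [ 499.6 -390.2   48. ]
e2 [ 369.8 -420.4   48. ]
```

View pics/w4c.png

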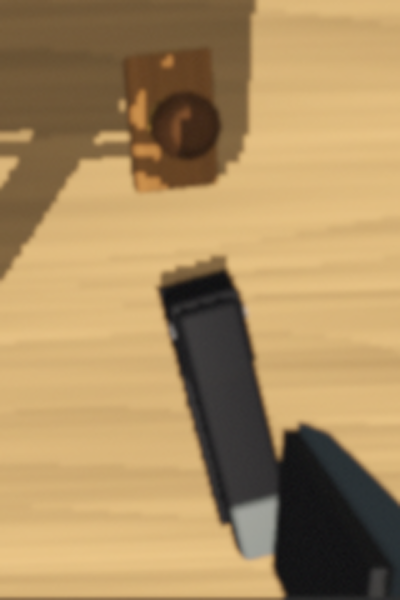

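Crop: stamp mount (170,120) with handle at (187,125), stapler from (200,280) to (255,550). → Stamp axis (567,−382.5), yaw ≈3.7°; stapler centre ≈(434,−405), yaw ≈13°.

{"fn": "send_rows", "kwargs": {"motion": [{"tx": 0.07, "ty": 0.05, "tz": 0, "rx": 0, "ry": 0, "rz": 0, "gripper": -1}, {"tx": 0.07, "ty": 0.05, "tz": 0, "rx": 0, "ry": 0, "rz": 0, "gripper": -1}, {"tx": 0, "ty": 0, "tz": 0.1, "rx": 0, "ry": 0, "rz": -0.19, "gripper": -1}, {"tx": 0, "ty": 0, "tz": 0.1, "rx": 0, "ry": 0, "rz": 0, "gripper": -1}, {"tx": 0, "ty": 0, "tz": 0.1, "rx": 0, "ry": 0, "rz": 0, "gripper": -1}, {"tx": 0, "ty": 0, "tz": 0.08, "rx": 0, "ry": 0, "rz": 0, "gripper": -1}, {"tx": 0, "ty": 0, "tz": 0.058, "rx": 0, "ry": 0, "rz": 0, "gripper": -1}, {"tx": 0, "ty": 0, "tz": 0, "rx": 0, "ry": 0, "rz": 0, "gripper": -1}, {"tx": 0, "ty": 0, "tz": 0, "rx": 0, "ry": 0, "rz": 0, "gripper": -1}]}}

```text
time_s: 9.88
ee_pos: [568.7, -383.9, 44.3]
ee_rot: [179.9, -0.1, 3.7]
force: [0.8, -0.2, 0.0]
gripper_width: 91.1
gripper_force: 0.0
```

```bash
python3 - <<'E'
from h import *
print(env.state()["ee_pos"],env.state()["ee_rot"])
grab("wrist","w5")
im=cv2.imread("pics/w5.png");cv2.imwrite("pics/w5.png",im)
E
```

```text
[ 568.72519066 -383.91562247   44.26850782] [ 1.79904077e+02 -1.27534656e-01  3.73363670e+00]
```

View pics/w5.png

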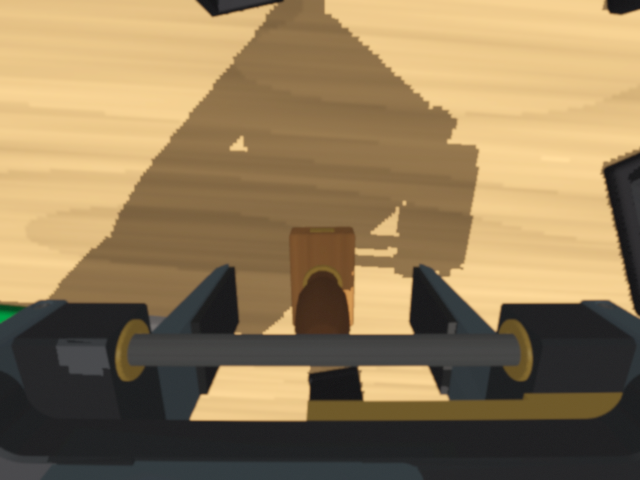

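Stamp handle is centred between the fingers at (323,290).

```bash
python3 - <<'E'
from h import *
d=load("w5")
for p in [(290,229,24),(355,229,24),(323,267,44)]: print(px2w(d,*p))
E
```

```text
[ 598.6 -363.3   24. ]
[ 601.  -399.4   24. ]
[ 585.1 -382.6   44. ]
```

{"fn": "send_rows", "kwargs": {"motion": [{"tx": 0, "ty": 0, "tz": 0, "rx": 0, "ry": 0, "rz": 0, "gripper": 1}, {"tx": 0, "ty": 0, "tz": 0, "rx": 0, "ry": 0, "rz": 0, "gripper": 1}, {"tx": 0, "ty": 0, "tz": 0, "rx": 0, "ry": 0, "rz": 0, "gripper": 1}, {"tx": 0, "ty": 0, "tz": 0, "rx": 0, "ry": 0, "rz": 0, "gripper": 1}, {"tx": 0, "ty": 0, "tz": 0, "rx": 0, "ry": 0, "rz": 0, "gripper": 1}, {"tx": 0, "ty": 0, "tz": 0, "rx": 0, "ry": 0, "rz": 0, "gripper": 1}, {"tx": 0, "ty": 0, "tz": 0, "rx": 0, "ry": 0, "rz": 0, "gripper": 1}, {"tx": 0, "ty": 0, "tz": -0.04, "rx": 0, "ry": 0, "rz": 0, "gripper": 1}, {"tx": 0, "ty": 0, "tz": -0.06, "rx": 0, "ry": 0, "rz": 0, "gripper": 1}, {"tx": 0, "ty": 0, "tz": -0.06, "rx": 0, "ry": 0, "rz": 0, "gripper": 1}, {"tx": 0, "ty": 0, "tz": 0, "rx": 0, "ry": 0, "rz": 0, "gripper": 1}]}}

```text
time_s: 11.3
ee_pos: [569.0, -384.8, 125.0]
ee_rot: [179.8, -0.3, 3.7]
force: [1.0, 0.5, -1.1]
gripper_width: 26.5
gripper_force: 20.0
```

{"fn": "send_rows", "kwargs": {"motion": [{"tx": -0.0337, "ty": -0.1017, "tz": 0, "rx": 0, "ry": 0, "rz": 0, "gripper": 1}, {"tx": -0.0337, "ty": -0.1017, "tz": 0, "rx": 0, "ry": 0, "rz": 0, "gripper": 1}, {"tx": -0.0337, "ty": -0.1017, "tz": 0, "rx": 0, "ry": 0, "rz": 0, "gripper": 1}, {"tx": -0.0337, "ty": -0.1017, "tz": 0, "rx": 0, "ry": 0, "rz": 0, "gripper": 1}, {"tx": -0.0337, "ty": -0.1017, "tz": 0, "rx": 0, "ry": 0, "rz": 0, "gripper": 1}, {"tx": -0.0337, "ty": -0.1017, "tz": 0, "rx": 0, "ry": 0, "rz": 0, "gripper": 1}, {"tx": -0.0337, "ty": -0.1017, "tz": 0, "rx": 0, "ry": 0, "rz": 0, "gripper": 1}, {"tx": 0, "ty": 0, "tz": 0, "rx": 0, "ry": 0, "rz": 0.19, "gripper": 1}, {"tx": 0, "ty": 0, "tz": 0.06, "rx": 0, "ry": 0, "rz": 0, "gripper": 1}, {"tx": 0, "ty": 0, "tz": 0.04, "rx": 0, "ry": 0, "rz": 0, "gripper": 1}, {"tx": 0, "ty": 0, "tz": 0, "rx": 0, "ry": 0, "rz": 0, "gripper": 1}, {"tx": 0, "ty": 0, "tz": 0, "rx": 0, "ry": 0, "rz": 0, "gripper": 1}]}}

```text
time_s: 12.8
ee_pos: [427.1, -36.3, 72.5]
ee_rot: [-180.0, 0.0, -2.0]
force: [0.9, -0.2, -0.7]
gripper_width: 26.0
gripper_force: 20.0
```

```bash
python3 - <<'E'
from h import *
print(env.state()["ee_pos"],env.state()["ee_rot"])
grab("wrist","w6")
E
```

```text
[427.11751944 -36.28842922  72.4561797 ] [-1.79998679e+02  2.83278005e-03 -2.01347044e+00]
```

View pics/w6.png

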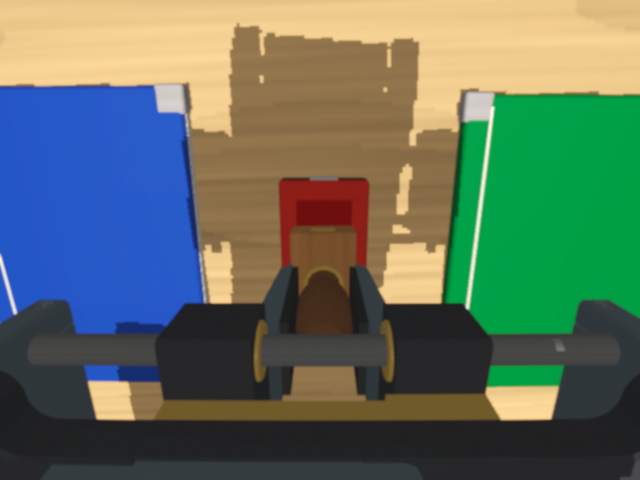

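Wrist view: stamp mount front edge (290–356,229) above pad front edge (279–369,181), laterally centred.

```bash
python3 - <<'E'
from h import *
d=load("w6")
for p in [(279,181,18),(369,181,18),(290,229,52),(356,229,52)]: print(px2w(d,*p))
E
```

```text
[481.1 -10.   18. ]
[479.1 -66.7  18. ]
[458.8 -18.6  52. ]
[457.5 -55.3  52. ]
```

{"fn": "send_rows", "kwargs": {"motion": [{"tx": 0, "ty": 0, "tz": 0.012, "rx": 0, "ry": 0, "rz": 0, "gripper": 1}, {"tx": 0, "ty": 0, "tz": 0.007, "rx": 0, "ry": 0, "rz": 0, "gripper": 1}, {"tx": 0, "ty": 0, "tz": 0, "rx": 0, "ry": 0, "rz": 0, "gripper": 1}, {"tx": 0, "ty": 0, "tz": 0.001, "rx": 0, "ry": 0, "rz": 0, "gripper": 1}, {"tx": 0, "ty": 0, "tz": 0, "rx": 0, "ry": 0, "rz": 0, "gripper": 1}, {"tx": 0, "ty": 0, "tz": 0, "rx": 0, "ry": 0, "rz": 0, "gripper": 1}]}}

```text
time_s: 13.6
ee_pos: [427.1, -36.3, 62.5]
ee_rot: [180.0, -0.0, -2.0]
force: [-0.3, 1.1, -0.5]
gripper_width: 25.7
gripper_force: 20.0
```

{"fn": "send_rows", "kwargs": {"motion": [{"tx": 0, "ty": 0, "tz": 0, "rx": 0, "ry": 0, "rz": 0, "gripper": -0.2}, {"tx": 0, "ty": 0, "tz": 0, "rx": 0, "ry": 0, "rz": 0, "gripper": -0.2}, {"tx": 0, "ty": 0, "tz": 0, "rx": 0, "ry": 0, "rz": 0, "gripper": -1}, {"tx": 0, "ty": 0, "tz": 0, "rx": 0, "ry": 0, "rz": 0, "gripper": -1}, {"tx": 0, "ty": 0, "tz": 0, "rx": 0, "ry": 0, "rz": 0, "gripper": -1}, {"tx": 0, "ty": 0, "tz": -0.05, "rx": 0, "ry": 0, "rz": 0, "gripper": -1}, {"tx": 0, "ty": 0, "tz": -0.1, "rx": 0, "ry": 0, "rz": 0, "gripper": -1}, {"tx": 0, "ty": 0, "tz": -0.1, "rx": 0, "ry": 0, "rz": 0, "gripper": -1}, {"tx": 0, "ty": 0, "tz": 0, "rx": 0, "ry": 0, "rz": 0, "gripper": -1}]}}

```text
time_s: 14.72
ee_pos: [429.7, -36.5, 191.1]
ee_rot: [180.0, -0.5, -2.0]
force: [-0.1, 0.2, 0.1]
gripper_width: 91.1
gripper_force: 0.0
```

{"fn": "send_rows", "kwargs": {"motion": [{"tx": 0.0057, "ty": 0.1053, "tz": 0, "rx": 0, "ry": 0, "rz": 0, "gripper": -1}, {"tx": 0.0057, "ty": 0.1053, "tz": 0, "rx": 0, "ry": 0, "rz": 0, "gripper": -1}, {"tx": 0.0057, "ty": 0.1053, "tz": 0, "rx": 0, "ry": 0, "rz": 0, "gripper": -1}, {"tx": 0.0057, "ty": 0.1053, "tz": 0, "rx": 0, "ry": 0, "rz": 0, "gripper": -1}, {"tx": 0.0057, "ty": 0.1053, "tz": 0, "rx": 0, "ry": 0, "rz": 0, "gripper": -1}, {"tx": 0.0057, "ty": 0.1053, "tz": 0, "rx": 0, "ry": 0, "rz": 0, "gripper": -1}, {"tx": 0.0057, "ty": 0.1053, "tz": 0, "rx": 0, "ry": 0, "rz": 0, "gripper": -1}, {"tx": 0, "ty": 0, "tz": 0, "rx": 0, "ry": 0, "rz": -0.25, "gripper": -1}, {"tx": 0, "ty": 0, "tz": 0, "rx": 0, "ry": 0, "rz": -0.25, "gripper": -1}, {"tx": 0, "ty": 0, "tz": 0, "rx": 0, "ry": 0, "rz": 0, "gripper": -1}, {"tx": 0, "ty": 0, "tz": 0, "rx": 0, "ry": 0, "rz": 0, "gripper": -1}]}}

```text
time_s: 16.1
ee_pos: [433.9, -404.9, 186.7]
ee_rot: [-179.9, 0.0, 12.9]
force: [-0.4, -0.9, 0.6]
gripper_width: 91.2
gripper_force: 0.0
```

```bash
python3 - <<'E'
from h import *
print(env.state()["ee_pos"],env.state()["ee_rot"])
grab("wrist","w7")
E
```

```text
[ 433.85328424 -404.89837864  186.71335327] [-1.79937352e+02  3.71719269e-02  1.28971912e+01]
```

View pics/w7.png

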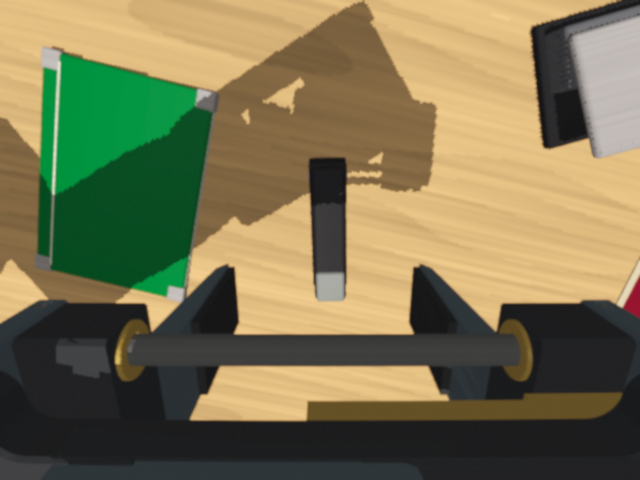

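Stapler is upright in picture from (328,158) to (330,300), parallel to the tool.

```bash
python3 - <<'E'
from h import *
d=load("w7")
for p in [(328,158,8),(328,158,30),(328,158,45),(330,300,8),(330,300,30),(330,300,50),(310,215,45),(346,215,45)]: print(p,px2w(d,*p))
im=cv2.imread("pics/scene4.png");cv2.imwrite("pics/s4c.png",cv2.resize(im[310:390,85:205],None,fx=5,fy=5,interpolation=cv2.INTER_CUBIC))
E
```

```text
(328, 158, 8) [ 491.2 -396.     8. ]
(328, 158, 30) [ 492.8 -395.4   30. ]
(328, 158, 45) [ 493.8 -395.    45. ]
(330, 300, 8) [ 345.1 -432.3    8. ]
(330, 300, 30) [ 355.9 -429.4   30. ]
(330, 300, 50) [ 365.6 -426.8   50. ]
(310, 215, 45) [ 441.4 -390.6   45. ]
(346, 215, 45) [ 448.6 -422.2   45. ]
```

View pics/s4c.png

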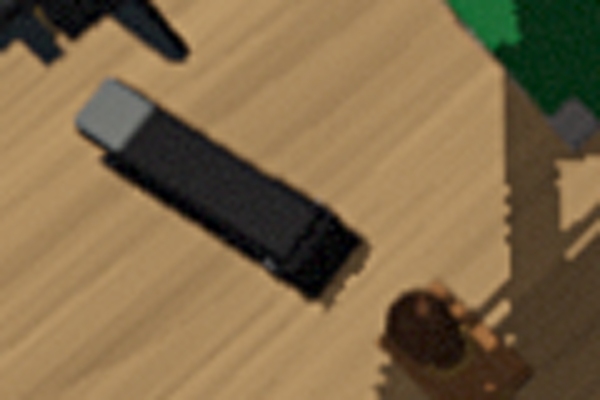

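The stapler's ends fit a centre at (427,−410.5), yaw 13°.

{"fn": "send_rows", "kwargs": {"motion": [{"tx": -0.016, "ty": 0.008, "tz": 0.04, "rx": 0, "ry": 0, "rz": 0, "gripper": -1}, {"tx": 0, "ty": 0, "tz": 0.1, "rx": 0, "ry": 0, "rz": 0, "gripper": -1}, {"tx": 0, "ty": 0, "tz": 0.1, "rx": 0, "ry": 0, "rz": 0, "gripper": -1}, {"tx": 0, "ty": 0, "tz": 0.07, "rx": 0, "ry": 0, "rz": 0, "gripper": -1}, {"tx": 0, "ty": 0, "tz": 0.039, "rx": 0, "ry": 0, "rz": 0, "gripper": -1}, {"tx": 0, "ty": 0, "tz": 0, "rx": 0, "ry": 0, "rz": 0, "gripper": 1}, {"tx": 0, "ty": 0, "tz": 0, "rx": 0, "ry": 0, "rz": 0, "gripper": 1}, {"tx": 0, "ty": 0, "tz": 0, "rx": 0, "ry": 0, "rz": 0, "gripper": 1}, {"tx": 0, "ty": 0, "tz": 0, "rx": 0, "ry": 0, "rz": 0, "gripper": 1}, {"tx": 0, "ty": 0, "tz": 0, "rx": 0, "ry": 0, "rz": 0, "gripper": 1}, {"tx": 0, "ty": 0, "tz": 0, "rx": 0, "ry": 0, "rz": 0, "gripper": 1}, {"tx": 0, "ty": 0, "tz": 0, "rx": 0, "ry": 0, "rz": 0, "gripper": 1}], "grip_force": 35}}

```text
time_s: 17.65
ee_pos: [427.2, -411.1, 13.1]
ee_rot: [180.0, -0.0, 13.0]
force: [-0.3, 0.1, 0.6]
gripper_width: 29.9
gripper_force: 34.8
```

{"fn": "send_rows", "kwargs": {"motion": [{"tx": 0, "ty": 0, "tz": -0.06, "rx": 0, "ry": 0, "rz": 0, "gripper": 1}, {"tx": 0, "ty": 0, "tz": -0.1, "rx": 0, "ry": 0, "rz": 0, "gripper": 1}, {"tx": 0.0776, "ty": -0.0668, "tz": 0, "rx": 0, "ry": 0, "rz": 0, "gripper": 1}, {"tx": 0.0776, "ty": -0.0668, "tz": 0, "rx": 0, "ry": 0, "rz": 0, "gripper": 1}, {"tx": 0.0776, "ty": -0.0668, "tz": 0, "rx": 0, "ry": 0, "rz": 0, "gripper": 1}, {"tx": 0.0776, "ty": -0.0668, "tz": 0, "rx": 0, "ry": 0, "rz": 0, "gripper": 1}, {"tx": 0.0776, "ty": -0.0668, "tz": 0, "rx": 0, "ry": 0, "rz": 0, "gripper": 1}, {"tx": 0, "ty": 0, "tz": 0, "rx": 0, "ry": 0, "rz": -0.3125, "gripper": 1}, {"tx": 0, "ty": 0, "tz": 0, "rx": 0, "ry": 0, "rz": -0.3125, "gripper": 1}, {"tx": 0, "ty": 0, "tz": 0, "rx": 0, "ry": 0, "rz": -0.3125, "gripper": 1}, {"tx": 0, "ty": 0, "tz": 0, "rx": 0, "ry": 0, "rz": -0.3125, "gripper": 1}]}}

```text
time_s: 19.02
ee_pos: [578.2, -204.3, 92.3]
ee_rot: [-179.9, 0.0, 50.8]
force: [1.1, 0.1, -2.0]
gripper_width: 29.8
gripper_force: 34.8
```

{"fn": "send_rows", "kwargs": {"motion": [{"tx": 0, "ty": 0, "tz": 0, "rx": 0, "ry": 0, "rz": -0.3125, "gripper": 1}, {"tx": 0, "ty": 0, "tz": 0, "rx": 0, "ry": 0, "rz": -0.3125, "gripper": 1}, {"tx": 0, "ty": 0, "tz": 0, "rx": 0, "ry": 0, "rz": -0.3125, "gripper": 1}, {"tx": 0, "ty": 0, "tz": 0, "rx": 0, "ry": 0, "rz": -0.3125, "gripper": 1}, {"tx": 0, "ty": 0, "tz": 0.08, "rx": 0, "ry": 0, "rz": 0, "gripper": 1}, {"tx": 0, "ty": 0, "tz": 0.06, "rx": 0, "ry": 0, "rz": 0, "gripper": 1}, {"tx": 0, "ty": 0, "tz": 0, "rx": 0, "ry": 0, "rz": 0, "gripper": 1}, {"tx": 0, "ty": 0, "tz": 0, "rx": 0, "ry": 0, "rz": 0, "gripper": 1}]}}

```text
time_s: 20.02
ee_pos: [579.4, -204.9, 23.8]
ee_rot: [179.9, 0.0, 88.0]
force: [-0.6, 0.0, -1.2]
gripper_width: 29.9
gripper_force: 34.8
```

```bash
python3 - <<'E'
from h import *
print(env.state()["ee_pos"],env.state()["ee_rot"])
grab("wrist","w8");grab("side","side8")
E
```

```text
[ 579.39919882 -204.86074507   23.758286  ] [1.79923076e+02 2.22995912e-02 8.79893978e+01]
```

View pics/side8.png

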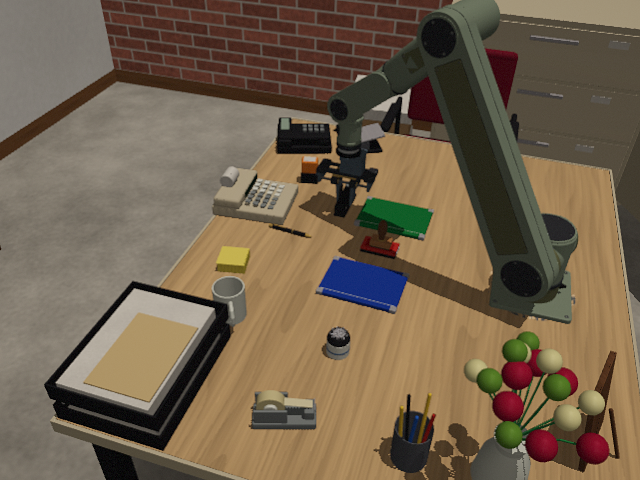

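Side view: stapler hangs behind the green folder at (343,205); stamp stands on pad (380,245).

{"fn": "send_rows", "kwargs": {"motion": [{"tx": 0, "ty": 0, "tz": 0.014, "rx": 0, "ry": 0, "rz": 0, "gripper": 1}, {"tx": 0, "ty": 0, "tz": 0.007, "rx": 0, "ry": 0, "rz": 0, "gripper": 1}, {"tx": 0, "ty": 0, "tz": 0, "rx": 0, "ry": 0, "rz": 0, "gripper": 1}, {"tx": 0, "ty": 0, "tz": 0, "rx": 0, "ry": 0, "rz": 0, "gripper": 0}, {"tx": 0, "ty": 0, "tz": 0, "rx": 0, "ry": 0, "rz": 0, "gripper": 0}, {"tx": 0, "ty": 0, "tz": 0, "rx": 0, "ry": 0, "rz": 0, "gripper": 0}, {"tx": 0, "ty": 0, "tz": -0.06, "rx": 0, "ry": 0, "rz": 0, "gripper": 0}, {"tx": 0, "ty": 0, "tz": -0.1, "rx": 0, "ry": 0, "rz": 0, "gripper": 0}, {"tx": 0, "ty": 0, "tz": -0.1, "rx": 0, "ry": 0, "rz": 0, "gripper": -1}, {"tx": 0, "ty": 0, "tz": -0.1, "rx": 0, "ry": 0, "rz": 0, "gripper": -1}]}}

```text
time_s: 21.38
ee_pos: [578.5, -204.6, 194.1]
ee_rot: [180.0, 0.0, 88.0]
force: [1.2, 0.4, 0.6]
gripper_width: 62.7
gripper_force: 0.0
```

{"fn": "send_rows", "kwargs": {"motion": [{"tx": 0.1052, "ty": -0.0299, "tz": 0, "rx": 0, "ry": 0, "rz": 0, "gripper": -1}, {"tx": 0.1052, "ty": -0.0299, "tz": 0, "rx": 0, "ry": 0, "rz": 0, "gripper": -1}, {"tx": 0.1052, "ty": -0.0299, "tz": 0, "rx": 0, "ry": 0, "rz": 0, "gripper": -1}, {"tx": 0.1052, "ty": -0.0299, "tz": 0, "rx": 0, "ry": 0, "rz": 0, "gripper": -1}, {"tx": 0.1052, "ty": -0.0299, "tz": 0, "rx": 0, "ry": 0, "rz": 0, "gripper": -1}, {"tx": 0.1052, "ty": -0.0299, "tz": 0, "rx": 0, "ry": 0, "rz": 0, "gripper": -1}, {"tx": 0.1052, "ty": -0.0299, "tz": 0, "rx": 0, "ry": 0, "rz": 0, "gripper": -1}, {"tx": 0.1052, "ty": -0.0299, "tz": 0, "rx": 0, "ry": 0, "rz": 0, "gripper": -1}, {"tx": 0.1052, "ty": -0.0299, "tz": 0, "rx": 0, "ry": 0, "rz": 0, "gripper": -1}, {"tx": 0.1052, "ty": -0.0299, "tz": 0, "rx": 0, "ry": 0, "rz": 0, "gripper": -1}, {"tx": 0.1052, "ty": -0.0299, "tz": 0, "rx": 0, "ry": 0, "rz": 0, "gripper": -1}, {"tx": 0, "ty": 0, "tz": 0, "rx": 0, "ry": 0, "rz": 0, "gripper": -1}]}}

```text
time_s: 22.88
ee_pos: [433.5, 382.6, 192.1]
ee_rot: [-180.0, -0.0, 88.3]
force: [-0.2, -1.0, 0.8]
gripper_width: 91.5
gripper_force: 0.0
```

{"fn": "send_rows", "kwargs": {"motion": [{"tx": 0, "ty": 0, "tz": 0, "rx": 0, "ry": 0, "rz": 0, "gripper": -1}]}}

```text
time_s: 23.0
ee_pos: [434.4, 378.9, 192.2]
ee_rot: [-180.0, 0.1, 88.0]
force: [-0.3, -0.2, -0.7]
gripper_width: 91.5
gripper_force: 0.0
```

```bash
python3 - <<'E'
from h import *
print(env.state()["ee_pos"],env.state()["ee_rot"])
grab("wrist","w9")
E
```

```text
[434.41501594 378.93152237 192.17334083] [-1.79985432e+02  5.97182798e-02  8.80268479e+01]
```

View pics/w9.png

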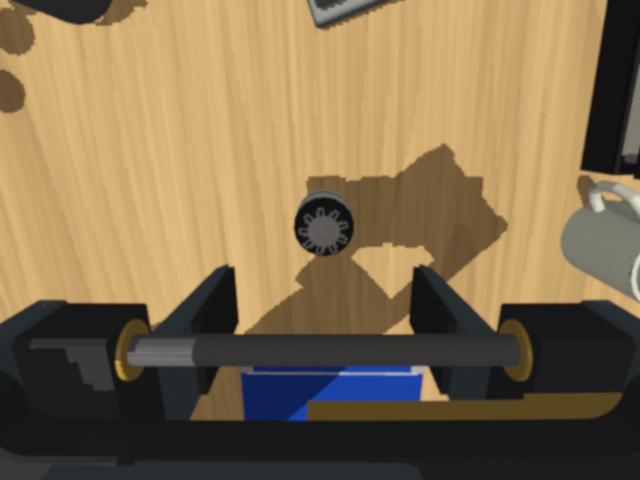

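Tub's black top is at (324,225), radius ≈29 px, centred between the fingers.

```bash
python3 - <<'E'
from h import *
d=load("w9")
for p in [(324,225,50),(295,225,50),(353,225,50),(324,225,58)]: print(px2w(d,*p))
E
```

```text
[435.6 379.3  50. ]
[409.3 380.2  50. ]
[461.9 378.4  50. ]
[435.6 381.5  58. ]
```

{"fn": "send_rows", "kwargs": {"motion": [{"tx": 0.002, "ty": 0.002, "tz": 0.1, "rx": 0, "ry": 0, "rz": 0, "gripper": -1}, {"tx": 0, "ty": 0, "tz": 0.1, "rx": 0, "ry": 0, "rz": 0, "gripper": -1}, {"tx": 0, "ty": 0, "tz": 0.1, "rx": 0, "ry": 0, "rz": 0, "gripper": -1}, {"tx": 0, "ty": 0, "tz": 0.06, "rx": 0, "ry": 0, "rz": 0, "gripper": -1}, {"tx": 0, "ty": 0, "tz": 0, "rx": 0, "ry": 0, "rz": 0, "gripper": -1}, {"tx": 0, "ty": 0, "tz": 0, "rx": 0, "ry": 0, "rz": 0, "gripper": 1}, {"tx": 0, "ty": 0, "tz": 0, "rx": 0, "ry": 0, "rz": 0, "gripper": 1}, {"tx": 0, "ty": 0, "tz": 0, "rx": 0, "ry": 0, "rz": 0, "gripper": 1}, {"tx": 0, "ty": 0, "tz": 0, "rx": 0, "ry": 0, "rz": 0, "gripper": 1}, {"tx": 0, "ty": 0, "tz": 0, "rx": 0, "ry": 0, "rz": 0, "gripper": 1}, {"tx": 0, "ty": 0, "tz": 0, "rx": 0, "ry": 0, "rz": 0, "gripper": 1}], "grip_force": 25}}

```text
time_s: 24.42
ee_pos: [435.7, 380.5, 13.2]
ee_rot: [180.0, -0.0, 88.0]
force: [-1.7, -0.9, 6.6]
gripper_width: 55.2
gripper_force: 25.0
```

{"fn": "send_rows", "kwargs": {"motion": [{"tx": 0, "ty": 0, "tz": -0.04, "rx": 0, "ry": 0, "rz": 0, "gripper": 1}, {"tx": 0, "ty": 0, "tz": -0.08, "rx": 0, "ry": 0, "rz": 0, "gripper": 1}, {"tx": -0.0833, "ty": 0.0587, "tz": 0, "rx": 0, "ry": 0, "rz": 0, "gripper": 1}, {"tx": -0.0833, "ty": 0.0587, "tz": 0, "rx": 0, "ry": 0, "rz": 0, "gripper": 1}, {"tx": -0.0833, "ty": 0.0587, "tz": 0, "rx": 0, "ry": 0, "rz": 0, "gripper": 1}, {"tx": -0.0833, "ty": 0.0587, "tz": 0, "rx": 0, "ry": 0, "rz": 0, "gripper": 1}, {"tx": -0.0833, "ty": 0.0587, "tz": 0, "rx": 0, "ry": 0, "rz": 0, "gripper": 1}, {"tx": -0.0833, "ty": 0.0587, "tz": 0, "rx": 0, "ry": 0, "rz": 0, "gripper": 1}, {"tx": 0, "ty": 0, "tz": 0.06, "rx": 0, "ry": 0, "rz": 0, "gripper": 1}, {"tx": 0, "ty": 0, "tz": 0.04, "rx": 0, "ry": 0, "rz": 0, "gripper": 1}, {"tx": 0, "ty": 0, "tz": 0, "rx": 0, "ry": 0, "rz": 0, "gripper": 1}]}}

```text
time_s: 25.8
ee_pos: [601.4, 123.9, 20.4]
ee_rot: [-179.7, 0.1, 88.0]
force: [0.1, -0.2, -0.4]
gripper_width: 55.1
gripper_force: 25.0
```

{"fn": "send_rows", "kwargs": {"motion": [{"tx": 0, "ty": 0, "tz": 0.01, "rx": 0, "ry": 0, "rz": 0, "gripper": 1}, {"tx": 0, "ty": 0, "tz": 0.005, "rx": 0, "ry": 0, "rz": 0, "gripper": 1}, {"tx": 0, "ty": 0, "tz": 0, "rx": 0, "ry": 0, "rz": 0, "gripper": 1}, {"tx": 0, "ty": 0, "tz": 0, "rx": 0, "ry": 0, "rz": 0, "gripper": -0.45}, {"tx": 0, "ty": 0, "tz": 0, "rx": 0, "ry": 0, "rz": 0, "gripper": -0.45}, {"tx": 0, "ty": 0, "tz": 0, "rx": 0, "ry": 0, "rz": 0, "gripper": -0.45}]}}

```text
time_s: 26.55
ee_pos: [603.1, 124.4, 15.3]
ee_rot: [180.0, -0.0, 88.0]
force: [0.4, -0.9, -0.1]
gripper_width: 66.2
gripper_force: 0.0
```

{"fn": "send_rows", "kwargs": {"motion": [{"tx": 0, "ty": 0, "tz": -0.06, "rx": 0, "ry": 0, "rz": 0, "gripper": -0.45}, {"tx": 0, "ty": 0, "tz": -0.1, "rx": 0, "ry": 0, "rz": 0, "gripper": -0.45}, {"tx": 0, "ty": 0, "tz": -0.1, "rx": 0, "ry": 0, "rz": 0, "gripper": -0.45}, {"tx": -0.094, "ty": 0.0553, "tz": -0.05, "rx": 0, "ry": 0, "rz": 0, "gripper": -0.45}, {"tx": -0.094, "ty": 0.0553, "tz": -0.05, "rx": 0, "ry": 0, "rz": 0, "gripper": -0.45}, {"tx": -0.094, "ty": 0.0553, "tz": 0, "rx": 0, "ry": 0, "rz": 0, "gripper": -0.45}, {"tx": 0, "ty": 0, "tz": 0, "rx": 0, "ry": 0, "rz": 0.344, "gripper": -0.45}, {"tx": 0, "ty": 0, "tz": 0, "rx": 0, "ry": 0, "rz": 0.344, "gripper": -0.45}, {"tx": 0, "ty": 0, "tz": 0, "rx": 0, "ry": 0, "rz": 0.344, "gripper": -0.45}, {"tx": 0, "ty": 0, "tz": 0, "rx": 0, "ry": 0, "rz": 0.344, "gripper": -0.45}, {"tx": 0, "ty": 0, "tz": 0, "rx": 0, "ry": 0, "rz": 0.344, "gripper": -0.45}, {"tx": 0, "ty": 0, "tz": 0, "rx": 0, "ry": 0, "rz": 0.344, "gripper": -0.45}]}}

```text
time_s: 28.05
ee_pos: [680.7, -19.4, 194.9]
ee_rot: [-180.0, 0.0, 25.7]
force: [0.1, -0.8, -1.3]
gripper_width: 65.9
gripper_force: 0.0
```

{"fn": "send_rows", "kwargs": {"motion": [{"tx": 0, "ty": 0, "tz": 0, "rx": 0, "ry": 0, "rz": 0.344, "gripper": 0}, {"tx": 0, "ty": 0, "tz": 0, "rx": 0, "ry": 0, "rz": 0.344, "gripper": 0}, {"tx": 0, "ty": 0, "tz": 0, "rx": 0, "ry": 0, "rz": 0.344, "gripper": 0}, {"tx": 0, "ty": 0, "tz": 0, "rx": 0, "ry": 0, "rz": 0, "gripper": 0}, {"tx": 0, "ty": 0, "tz": 0, "rx": 0, "ry": 0, "rz": 0, "gripper": 0}]}}

```text
time_s: 28.68
ee_pos: [680.8, -19.4, 195.0]
ee_rot: [-180.0, -0.0, -4.7]
force: [0.7, -0.1, -0.0]
gripper_width: 45.7
gripper_force: 0.0
```

```bash
python3 - <<'E'
from h import *
print(env.state()["ee_pos"],env.state()["ee_rot"])
grab("wrist","w10")
E
```

```text
[680.78780242 -19.42054564 194.98475671] [-1.79999828e+02 -1.80022925e-03 -4.74651656e+00]
```

View pics/w10.png

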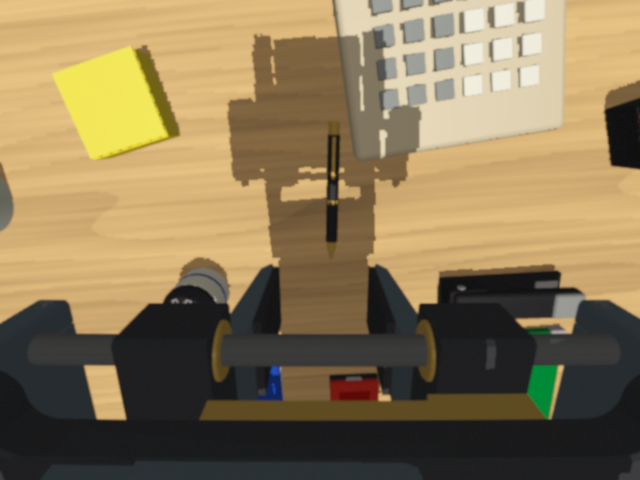

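Pen runs from tail (334,122) to nib (331,257); phone's near corner at (358,158).

```bash
python3 - <<'E'
from h import *
d=load("w10")
a=px2w(d,334,122,6);b=px2w(d,331,257,6);print(a,b,np.linalg.norm(a-b),(a+b)/2,np.degrees(np.arctan2((a-b)[1],(a-b)[0])))
for p in [(358,158,20),(358,158,40),(338,10,20)]: print(px2w(d,*p))
E
```

```text
[770.8 -36.8   6. ] [633.6 -23.4   6. ] 137.8528200654596 [702.2 -30.1   6. ] -5.578251453956741
[736.2 -56.7  20. ]
[737.8 -55.   40. ]
[861.4 -46.7  20. ]
```

{"fn": "send_rows", "kwargs": {"motion": [{"tx": 0.0145, "ty": 0.0173, "tz": 0, "rx": 0, "ry": 0, "rz": 0.028, "gripper": 0}, {"tx": 0, "ty": 0, "tz": 0.1, "rx": 0, "ry": 0, "rz": 0, "gripper": 0}, {"tx": 0, "ty": 0, "tz": 0.1, "rx": 0, "ry": 0, "rz": 0, "gripper": 0}, {"tx": 0, "ty": 0, "tz": 0.1, "rx": 0, "ry": 0, "rz": 0, "gripper": 0}, {"tx": 0, "ty": 0, "tz": 0.06, "rx": 0, "ry": 0, "rz": 0, "gripper": 0}, {"tx": 0, "ty": 0, "tz": 0.02, "rx": 0, "ry": 0, "rz": 0, "gripper": 0}, {"tx": 0, "ty": 0, "tz": 0, "rx": 0, "ry": 0, "rz": 0, "gripper": 0}, {"tx": 0, "ty": 0, "tz": 0, "rx": 0, "ry": 0, "rz": 0, "gripper": 1}, {"tx": 0, "ty": 0, "tz": 0, "rx": 0, "ry": 0, "rz": 0, "gripper": 1}, {"tx": 0, "ty": 0, "tz": 0, "rx": 0, "ry": 0, "rz": 0, "gripper": 1}, {"tx": 0, "ty": 0, "tz": 0, "rx": 0, "ry": 0, "rz": 0, "gripper": 1}, {"tx": 0, "ty": 0, "tz": 0, "rx": 0, "ry": 0, "rz": 0, "gripper": 1}], "grip_force": 20}}

```text
time_s: 30.22
ee_pos: [687.6, -28.6, 5.6]
ee_rot: [-180.0, -0.0, -5.7]
force: [-0.8, -0.7, 3.1]
gripper_width: 11.4
gripper_force: 20.0
```

{"fn": "send_rows", "kwargs": {"motion": [{"tx": 0, "ty": 0, "tz": -0.06, "rx": 0, "ry": 0, "rz": 0, "gripper": 1}, {"tx": 0, "ty": 0, "tz": -0.11, "rx": 0, "ry": 0, "rz": 0, "gripper": 1}, {"tx": 0, "ty": 0, "tz": -0.12, "rx": 0, "ry": 0, "rz": 0, "gripper": 1}, {"tx": -0.0933, "ty": -0.0442, "tz": 0, "rx": 0, "ry": 0, "rz": 0, "gripper": 1}, {"tx": -0.0933, "ty": -0.0442, "tz": 0, "rx": 0, "ry": 0, "rz": 0, "gripper": 1}, {"tx": -0.0933, "ty": -0.0442, "tz": 0, "rx": 0, "ry": 0, "rz": 0, "gripper": 1}, {"tx": -0.0933, "ty": -0.0442, "tz": 0, "rx": 0, "ry": 0, "rz": 0, "gripper": 1}, {"tx": -0.0933, "ty": -0.0442, "tz": 0, "rx": 0, "ry": 0, "rz": 0, "gripper": 1}, {"tx": -0.0933, "ty": -0.0442, "tz": 0, "rx": 0, "ry": 0, "rz": 0, "gripper": 1}, {"tx": 0, "ty": 0, "tz": 0, "rx": 0, "ry": 0, "rz": -0.12, "gripper": 1}, {"tx": 0, "ty": 0, "tz": 0, "rx": 0, "ry": 0, "rz": 0, "gripper": 1}]}}

```text
time_s: 31.6
ee_pos: [421.8, 131.5, 150.2]
ee_rot: [-180.0, -0.0, -2.1]
force: [0.8, 0.2, -0.5]
gripper_width: 11.3
gripper_force: 20.0
```

{"fn": "send_rows", "kwargs": {"motion": [{"tx": 0, "ty": 0, "tz": 0.1, "rx": 0, "ry": 0, "rz": 0, "gripper": 1}, {"tx": 0, "ty": 0, "tz": 0.1, "rx": 0, "ry": 0, "rz": 0, "gripper": 1}, {"tx": 0, "ty": 0, "tz": 0.05, "rx": 0, "ry": 0, "rz": 0, "gripper": 1}, {"tx": 0, "ty": 0, "tz": 0.013, "rx": 0, "ry": 0, "rz": 0, "gripper": 1}, {"tx": 0, "ty": 0, "tz": 0, "rx": 0, "ry": 0, "rz": 0, "gripper": 1}, {"tx": 0, "ty": 0, "tz": 0, "rx": 0, "ry": 0, "rz": 0, "gripper": 1}]}}

```text
time_s: 32.35
ee_pos: [423.2, 131.4, 19.2]
ee_rot: [-180.0, -0.1, -2.2]
force: [0.8, 0.2, -0.3]
gripper_width: 11.7
gripper_force: 20.0
```

{"fn": "send_rows", "kwargs": {"motion": [{"tx": 0, "ty": 0, "tz": 0.002, "rx": 0, "ry": 0, "rz": 0, "gripper": 1}, {"tx": 0, "ty": 0, "tz": 0, "rx": 0, "ry": 0, "rz": 0, "gripper": 1}, {"tx": 0, "ty": 0, "tz": 0, "rx": 0, "ry": 0, "rz": 0, "gripper": 0}, {"tx": 0, "ty": 0, "tz": 0, "rx": 0, "ry": 0, "rz": 0, "gripper": 0}, {"tx": 0, "ty": 0, "tz": 0, "rx": 0, "ry": 0, "rz": 0, "gripper": 0}, {"tx": 0, "ty": 0, "tz": -0.06, "rx": 0, "ry": 0, "rz": 0, "gripper": 0}, {"tx": 0, "ty": 0, "tz": -0.12, "rx": 0, "ry": 0, "rz": 0, "gripper": 0}, {"tx": 0, "ty": 0, "tz": -0.12, "rx": 0, "ry": 0, "rz": 0, "gripper": 0}, {"tx": 0, "ty": -0.1, "tz": -0.06, "rx": 0, "ry": 0, "rz": 0, "gripper": 0}, {"tx": 0, "ty": -0.12, "tz": 0, "rx": 0, "ry": 0, "rz": 0, "gripper": 0}, {"tx": 0, "ty": -0.12, "tz": 0, "rx": 0, "ry": 0, "rz": 0, "gripper": 0}, {"tx": 0, "ty": -0.12, "tz": 0, "rx": 0, "ry": 0, "rz": 0, "gripper": 0}]}}

```text
time_s: 33.85
ee_pos: [430.4, 362.9, 197.6]
ee_rot: [-180.0, -0.0, -2.1]
force: [0.7, -0.3, 0.7]
gripper_width: 45.8
gripper_force: 0.0
```

```bash
python3 - <<'E'
from h import *
print(env.state()["ee_pos"])
f,d=grab("scene","scene9");grab("side","side9")
cv2.imwrite("pics/f9.png",cv2.resize(cv2.imread("pics/scene9.png")[120:420,100:480],None,fx=2,fy=2,interpolation=cv2.INTER_CUBIC))
E
```

```text
[430.43543066 362.9098236  197.59443966]
```

View pics/f9.png

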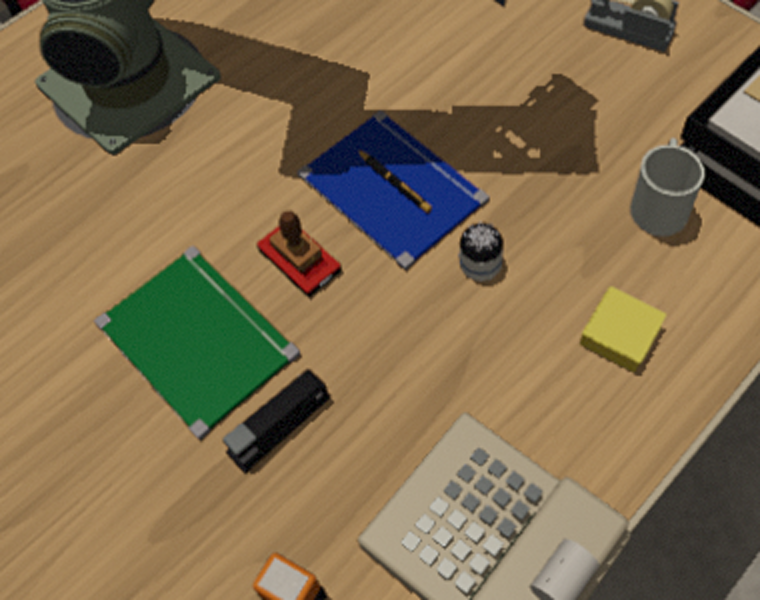

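All five things stand in place in this crop: stamp on pad (297,255), pen on blue (395,180), tub (482,250), stapler (277,420). A last numeric check relative to the folders as seen in the same picture.

```bash
python3 - <<'E'
from h import *
d=load("scene9")
P=lambda u,v,z:px2w(d,u/2+100,v/2+120,z)[:2]
def fr(c):
    c=np.array(c);o=c.mean(0);x=(c[2]+c[3]-c[0]-c[1]);x/=np.linalg.norm(x);return o,np.array([x,[-x[1],x[0]]])
b=fr([P(380,116,12),P(302,175,12),P(405,265,12),P(489,199,12)])
g=fr([P(192,248,12),P(97,321,12),P(199,437,12),P(299,353,12)])
for n,f in(("b",b),("g",g)): print(n,f[0],f[1][0])
L=lambda f,p:(f[1]@(np.array(p)-f[0])).round(1)
n,t=P(360,153,18),P(430,209,18);print("pen",L(b,(n+t)/2),L(b,n),L(b,t))
print("tub",L(b,P(482,243,56)),L(b,P(482,262,25)))
a,e=P(238,438,46),P(316,376,46);print("stapler",L(g,(a+e)/2),L(g,a),L(g,e))
pad=np.mean([P(290,225,18),P(258,246,18),P(310,291,18),P(341,267,18)],axis=0);print("pad",L(b,pad),L(g,pad),pad,"stamp top",P(290,220,82))
print(env.state()["time_s"])
E
```

```text
b [444.85 123.65] [ 0.99968371 -0.02514928]
g [ 425.275 -203.   ] [ 0.99944879 -0.03319807]
pen [-3.   5.5] [-70.7   5.1] [64.6  5.9]
tub [165.9  -3.5] [172.5  -9.3]
stapler [156.9   7.9] [154.4 -47.9] [159.4  63.7]
pad [  -3.3 -163.4] [  6.7 163.7] [437.4 -39.6] stamp top [424.9 -32.1]
33.95
```

```bash
python3 - <<'E'
from h import *
def pred(fn,p):
    # silhouette of the handle (r=13, 46..72 mm) at axis p, underside z0
    d=load(fn);return np.array([w2px(d,(p[0]+13*np.cos(t),p[1]+13*np.sin(t),p[2]+h)) for t in np.linspace(0,6.28,40) for h in(46,72,80)])
for fn in("scene9","side9"):
    a=cv2.imread(f"pics/{fn}.png").astype(int);b=cv2.imread(f"pics/{fn[:-1]}4.png").astype(int)
    q=pred(fn,(428,-36,18));x0,y0=q.min(0)-12;x1,y1=q.max(0)+6
    m=np.abs(a-b).sum(2)>60
    sub=m[int(y0):int(y1),int(x0):int(x1)]
    print(fn,"pred x",q[:,0].min().round(1),q[:,0].max().round(1),"top",q[:,1].min().round(1))
    for i,r in enumerate(sub):
        k=np.flatnonzero(r)
        if len(k): print(int(y0)+i,int(x0)+k.min(),int(x0)+k.max(),len(k))
E
```

```text
scene9 pred x 238.4 250.9 top 223.7
211 226 249 24
212 226 249 24
213 226 250 25
214 226 250 25
215 226 250 25
216 226 252 27
217 226 252 27
218 226 252 27
219 226 253 28
220 226 253 28
221 226 254 29
222 226 254 29
223 226 255 30
224 226 255 30
225 226 255 30
226 226 255 25
227 226 255 23
228 226 255 24
229 226 255 23
230 226 255 23
231 226 255 23
232 226 255 24
233 226 255 21
234 226 255 21
235 226 255 23
236 226 255 22
237 226 255 20
238 226 255 21
239 226 255 22
240 226 255 22
241 226 255 20
242 226 255 19
243 226 255 22
244 226 255 21
245 226 255 22
side9 pred x 376.6 386.8 top 220.3
208 364 391 28
209 364 391 27
210 364 391 26
211 364 391 25
212 364 391 25
213 368 391 24
214 364 391 25
215 364 391 27
216 364 391 27
217 364 391 27
218 364 391 27
219 364 391 26
220 364 391 25
221 364 391 25
222 364 391 22
223 364 391 19
224 364 391 18
225 364 391 17
226 370 391 10
227 364 391 8
228 364 391 15
229 364 391 16
230 364 391 16
231 364 381 16
232 364 385 19
233 364 391 25
234 364 391 26
235 364 391 28
236 364 391 27
237 364 391 27
238 364 391 27
239 364 391 27
240 364 391 22
```

```bash
python3 - <<'E'
from h import *
for fn,(x,y),bx in(("scene9",(244,232),0),("side9",(381,230),0),("scene0",(172,372),1),("side0",(362,168),1)):
    im=cv2.cvtColor(cv2.imread(f"pics/{fn}.png"),cv2.COLOR_BGR2GRAY)
    d=load(fn); p=(428,-36,18) if not bx else (569.5,-383.5,0)
    q=np.array([w2px(d,(p[0]+13*np.cos(t),p[1]+13*np.sin(t),p[2]+59)) for t in np.linspace(0,6.28,60)])
    c=np.array(w2px(d,(p[0],p[1],p[2]+59)))
    print(fn,"pred centre",c.round(1),"x",q[:,0].min().round(1),q[:,0].max().round(1))
    u,v=c.astype(int)
    for r in range(v-10,v+8,3): print(r,im[r,u-12:u+13].tolist())
E
```

```text
scene9 pred centre [245.  232.8] x 239.7 250.2
222 [140, 139, 141, 142, 144, 145, 146, 143, 143, 142, 137, 133, 131, 136, 143, 142, 143, 142, 143, 138, 140, 138, 134, 130, 131]
225 [141, 146, 145, 144, 142, 141, 138, 136, 134, 123, 115, 106, 105, 100, 122, 142, 143, 140, 136, 133, 131, 130, 129, 130, 131]
228 [142, 141, 137, 132, 132, 133, 139, 134, 76, 53, 58, 60, 59, 61, 49, 26, 41, 117, 134, 130, 131, 136, 137, 139, 140]
231 [129, 131, 130, 135, 141, 148, 147, 88, 40, 35, 32, 32, 32, 29, 24, 31, 23, 31, 104, 141, 138, 144, 141, 137, 137]
234 [136, 142, 144, 144, 132, 103, 79, 67, 38, 25, 24, 32, 23, 17, 24, 25, 23, 11, 55, 129, 139, 140, 137, 136, 131]
237 [135, 104, 78, 70, 85, 96, 99, 104, 88, 41, 16, 15, 21, 29, 24, 21, 18, 22, 60, 108, 109, 91, 117, 143, 145]
side9 pred centre [381.5 229. ] x 376.9 386.1
219 [63, 62, 64, 61, 66, 64, 60, 64, 63, 64, 63, 65, 64, 63, 63, 62, 66, 63, 61, 62, 62, 64, 65, 63, 64]
222 [97, 92, 112, 107, 91, 78, 62, 61, 61, 63, 58, 44, 56, 59, 60, 61, 58, 59, 61, 63, 63, 64, 64, 64, 61]
225 [18, 21, 31, 39, 43, 53, 64, 64, 62, 44, 26, 31, 35, 37, 41, 
[... 1154 characters left out ...]
3] x 359.0 366.8
156 [15, 18, 17, 16, 19, 16, 12, 23, 17, 20, 14, 12, 10, 12, 85, 124, 128, 127, 125, 128, 131, 133, 136, 136, 138]
159 [14, 10, 14, 16, 20, 26, 22, 23, 16, 16, 17, 16, 25, 44, 60, 74, 96, 121, 131, 131, 135, 136, 137, 138, 138]
162 [17, 21, 17, 20, 34, 36, 37, 31, 38, 35, 30, 32, 34, 37, 43, 44, 40, 60, 116, 139, 139, 139, 139, 139, 141]
165 [16, 17, 13, 41, 46, 32, 35, 32, 28, 27, 26, 25, 30, 32, 33, 30, 34, 43, 116, 142, 140, 139, 141, 141, 140]
168 [14, 12, 11, 35, 41, 32, 33, 27, 71, 103, 77, 20, 25, 28, 29, 28, 27, 62, 122, 140, 139, 142, 142, 138, 138]
171 [33, 26, 40, 110, 124, 98, 83, 105, 128, 136, 110, 48, 22, 24, 26, 23, 74, 125, 141, 141, 142, 140, 140, 138, 136]
```

The stamp handle's outline fits the pad's centre to within about a pixel in both cameras.

```bash
python3 -c "
from workcell import env
print(env.job_done())"
```

```text
the job is handed in; nothing more can be done
None
```

The table is set and the job handed in, with every final check inside the limits and no bystander contact seen, but the hand-in returned no verdict and I viewed 16 pictures, two over the limit of 14.

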